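Sweep mounted filters through the counting-tray gate

TASK

Count the three loose filter discs into the counting tray's slot: with the fingertips, slide them across the deck and push them through the gate one at a time, so that each drops into the slot behind before the next enters the gate. Do not pick the discs up, and leave the loupe (the taller round black thing on the deck), the small oil bottle and the cover-glass box where they stand.

Things in the scene. Friction and masses are not known exactly. Their poses are not given: they have to be found in the camera images.
- tray: aluminium counting tray, fixed, its deck resting on a stack of slide trays. Origin: on the table, on its centre line, below the deck's far edge; z up, x points over the deck towards gate and slot. Flat deck 58 mm above the table, x -215 to 0, y -155 to 155 mm. A lip 12 mm high, 6 mm thick edges it, inner faces at x = -215, x = -6, y = +-155. Filters and loupe stand well spread, 40 mm or more from each lip
- gate (a point): middle of the gate at deck height (tray frame x = -3, y = 0, z = 58 mm); axes as the tray's: x is the direction through the gate into the slot. The gate is the one opening in the lip, 50 mm wide, tray x = -6 to 0; the deck ends at x = 0. A disc pushed until its centre is past that edge tips and drops
- slot (a point): middle of the slot's floor (tray frame x = 30, y = 0, z = 4 mm); axes as the tray's. The slot is an open-topped well right behind the gate, 60 mm square inside, its floor 54 mm below the deck, its other three walls rising 12 mm above the deck
- filter_1_center (a point): mounted filter: flat round disc, black ring mount with a clear glass window, 38 mm diameter, 10 mm thick, about 30 g, lying loose and flat on the tray's deck, free to slide. This point is its centre, 5 mm above its underside; z is its axis. The three filters are alike.
- filter_2_center (a point): mounted filter: flat round disc, black ring mount with a clear glass window, 38 mm diameter, 10 mm thick, about 30 g, lying loose and flat on the tray's deck, free to slide. This point is its centre, 5 mm above its underside; z is its axis. The three filters are alike.
- filter_3_center (a point): mounted filter: flat round disc, black ring mount with a clear glass window, 38 mm diameter, 10 mm thick, about 30 g, lying loose and flat on the tray's deck, free to slide. This point is its centre, 5 mm above its underside; z is its axis. The three filters are alike.
- loupe: folding loupe in a black case, an upright round thing 36 mm across and 27 mm tall, loose on the deck among the filters; to be left alone. Origin: centre of its underside
- oil_bottle: small dropper bottle of immersion oil with black cap, 30 mm across, 72 mm tall, loose on the table behind the tray, on the +y side of the slot; to be left alone. Origin: centre of its underside
- cover_box: small white box of cover glasses, 31x63x23 mm, loose on the table behind the tray, on the -y side of the slot; to be left alone. Origin: centre of its underside
There are look-alikes about, which are no part of the job. What is shaped like the part that bears filter_1_center but pink is not meant. What is shaped like the part that bears filter_3_center but green is not meant.

How it is judged:
By the outcome, as a careful person would: the job done as asked, in the order asked, and still so for the second after the job is handed in, with the robot touching nothing.
It also fails if it takes over 64 s, if anything falls off the work surface, if the arm or the gripper's body presses on something with over 40 N, if the wrist force passes 120 N, or if a joint passes its speed limit or range.

ROBOT

A 6-joint arm with a two-finger parallel gripper is mounted at the origin on a cart in front of the work surface, level with it; the furniture and walls round the work are solid. World frame = base frame: x ahead of the robot, y to its left, z up, the work surface at z = 0. Lengths are in mm, angles in degrees, forces in N, time in s.
With the tool pointing down it reaches from about 350 to 850 mm from the base axis. Payload 8.1 kg.
Tool frame: the origin (TCP) lies midway between the tips of the shut fingers; the grasp point (between the pads) lies 19 mm behind it; z points along the fingers, y is the line along which they close (so a half turn about z gives the same grasp; the last joint's range is limited). The gripper opens to 85 mm and grips with 20 to 120 N. Pads are 22 mm wide; open, the fingers measure 114 mm over their backs; the gripper's body (76 mm by 85 mm) begins 54 mm behind the grasp point. The pads swing forward as they close: fully open they stand 13 mm farther back than shut.
Start: joints at [-70.21, 7.471, 85.268, -0, 87.261, -4.893], TCP at [250.578, -545.175, 231.292] pointing down, gripper open.
Joint ranges: [-169.43, 169.43], [-51.17, 129.36], [1.28, 143.12], [-76.62, 256.62], [0, 156.53], [-152.29, 152.29]. Speed limits (degrees/s): [136.94, 136.94, 159.86, 180, 180, 180].

INTERFACE

Orientations are given as [roll, pitch, yaw] about the fixed x, y, z axes, in that order (R = Rz(yaw) Ry(pitch) Rx(roll)).
In Python, from bench import sense, snapshot, camera_params, hand_in, masks_of, pinpoint gives the robot as it stands.
- The arm moves only by the tool step_arm, never from a script. Its argument "targets" is a list of rows, each an object with "angular": the turn, a rotation vector about the tool's x, y, z scaled (see below), a list of three; "dp": the shift along the tool's x, y, z scaled (see below), a list of three; "fingers": the closure, from 0 (fully open) to 1 (shut). A call has exactly 8 rows; each row is the pose to reach, as a shift and turn from the pose commanded when the call began, along the tool's axes at that moment, turning the shorter way round; what a row does not reach only later rows make up. The controller multiplies each number of a shift by 0.2 m and each number of a turn by 180 degrees. A row lasts 1/8 s, in which the tool goes at most 62.5 mm and 10.7 degrees, less where a joint would pass 70% of its speed; a pose out of reach is approached as far as the arm can. A call with a number of a shift or a turn outside -1 to 1 is refused whole. A call with a gripper value outside its range is refused whole. The fingers move at their own pace and stop on an object; "newtons" is the grip in N (left out, the last holds). Time passes only in rows, so rows that repeat a pose let the fingers close, or fill a call up. It gives the time, the measured TCP pose, the force, the opening and the grip force at its end, in the units of the state.
- sense(): the state, without advancing time (a new reading comes with each control period).
- snapshot(name): name is "scene" or "top"; returns the picture (384x512x3 uint8, blue, green, red); there is no depth.
- camera_params(name): a dict with "vfov" (degrees; the focal length in pixels is half the picture's height over the tangent of half this angle, whatever the lens; pixels are square), "cx", "cy" (the principal point, pixels), "R" (3x3) and "t" (3): a world point X has camera coordinates R X + t. Camera axes: x right, y down, z forward; pixel columns grow to the right and rows downward; lengths in mm; the calibration is good to about 2 mm. A picture is of the moment at which its call begins. camera_params takes no time and is no camera call.
- hand_in(): hands the job in; it is judged then, once.
Trained networks look in the newest picture that a camera, given by its name, has taken for a name from the list of things; names that differ only in an ending like _2 or _b are one class to them, and where a whole thing is asked for, a point or a joint stands for the part that bears it (a point fixed in the world has none). Each returns a list of dicts, best first, with "conf" (0 to 1); they miss things now and then, are a little off and sometimes report something else, mostly with a low value. They report only what shows in the picture. A call takes as long as a camera call. They do not tell look-alikes from the thing itself.
- masks_of(camera, label): "pixels" (384x512 bool, what is visible of it) and "at" ([column, row] in pixels, amid what is visible of it).
- pinpoint(camera, label): "at" ([column, row] in pixels: a listed point, or the origin of a listed thing).
The state is a dict: "time": time; "joint_pos": joint angles; "qd": joint speeds; "joint_efforts": joint torques, N m; "tool_pos": TCP position; "tcp_rot": TCP orientation; "ft_force": force on the tool from outside, world axes, zero at the start; "wrist_torque": the same for the moment, N m; "finger_gap": finger opening in mm; "grip_force": force on a finger pad.
Only numpy, scipy, OpenCV 4.12 (cv2) and the standard library are available. Lean on these libraries where they do the work, as an engineer would, in place of code of your own. Each camera call takes 0.05 s, during which the arm holds its last target. There are 200 camera calls.

## Working session

There is one attempt and no reset: what is moved stays moved. The work goes in short steps, Python scripts to look and compute and a tool call to move; the robot and the scene stay as the last step left them, time stands still between calls to the robot, and variables do not carry over. Pictures are saved under pics/ and viewed, at most 10 in all, crops included, and the job is handed in when it is done.

Besides the shell and the picture viewer there is one more tool, called after "Emit:" as a command line: name --argument value ..., lists and objects as JSON in quotes. step_arm: Moves the arm, as the interface text tells. Its arguments: {"type":"object","properties":{"targets":{"type":"array","items":{"type":"object","properties":{"angular":{"type":"array","items":{"type":"number","minimum":-1,"maximum":1}},"dp":{"type":"array","items":{"type":"number","minimum":-1,"maximum":1}},"fingers":{"type":"number"}}}},"newtons":{"type":"number"}},"required":["targets"]}

```bash
mkdir -p pics; ls; cat > h.py <<'E'
import numpy as np, cv2
from bench import *
def ray(cam,uv):
    p=camera_params(cam); f=192/np.tan(np.radians(p['vfov'])/2)
    R=np.array(p['R']);t=np.array(p['t'])
    d=R.T@np.array([(uv[0]-p['cx'])/f,(uv[1]-p['cy'])/f,1]); return -R.T@t,d
def onz(cam,uv,z):
    o,d=ray(cam,uv); return (o+d*(z-o[2])/d[2])
def proj(cam,X):
    p=camera_params(cam); f=192/np.tan(np.radians(p['vfov'])/2)
    c=np.array(p['R'])@np.array(X)+np.array(p['t']); return np.array([p['cx']+f*c[0]/c[2],p['cy']+f*c[1]/c[2]])
E
python3 - <<'E'
from h import *
np.set_printoptions(precision=1,suppress=True)
for c in ['scene','top']:
    im=snapshot(c); cv2.imwrite(f'pics/{c}0.png',cv2.resize(im,(800,600),interpolation=cv2.INTER_CUBIC))
    p=camera_params(c); print(c,p['vfov'],ray(c,(256,192)))
    for l in ['filter_1_center','gate','slot','tray','loupe','oil_bottle','cover_box']:
        for r in pinpoint(c,l)[:6]: print(l,np.array(r['at']),round(r['conf'],2),onz(c,r['at'],{'filter_1_center':63,'gate':58,'slot':4,'loupe':58}.get(l,0)))
E
```

```text
pics
scene 55.45925607424773 (array([ 95.6, 534. , 544.8]), array([ 0.6, -0.6, -0.5]))
filter_1_center [170.3 260.5] 0.76 [580.8 297.5  63. ]
filter_1_center [237.4 223.4] 0.68 [580.6 128.6  63. ]
filter_1_center [178.3 281.8] 0.48 [524.2 316.8  63. ]
gate [247.7 196.5] 0.58 [649.7  35.4  58. ]
slot [240.8 210.4] 0.94 [675.2  36.7   4. ]
slot [242.  223.1] 0.47 [633.2  70.    4. ]
loupe [262.9 234.6] 0.56 [519.7 110.9  58. ]
oil_bottle [183.8 226.8] 0.8 [723.  178.7   0. ]
cover_box [269.1 188.8] 0.73 [703.5 -94.6   0. ]
top 42.32515828318256 (array([446.3,  27.1, 998.7]), array([ 0.2, -0. , -1. ]))
filter_1_center [138.  180.7] 0.82 [634.6 246.2  63. ]
filter_1_center [248.1 171.9] 0.65 [657.1  34.7  63. ]
filter_1_center [197.3 207.1] 0.62 [586.  129.9  63. ]
filter_1_center [125.  210.7] 0.57 [575.7 267.4  63. ]
gate [241.7 177.4] 0.82 [647.   46.8  58. ]
slot [245.6 169.3] 0.85 [675.8  40.4   4. ]
tray [244.  185.2] 0.88 [643.2  42.9   0. ]
tray [268.7 225.7] 0.45 [560.9  -9.3   0. ]
loupe [209.3 242.3] 0.64 [519.9 104.8  58. ]
loupe [242.9 179.5] 0.64 [642.9  44.4  58. ]
oil_bottle [187.1 144. ] 0.49 [727.7 163.7   0. ]
cover_box [319.3 152. ] 0.68 [ 717.2 -111.5    0. ]
```

View pics/scene0.png

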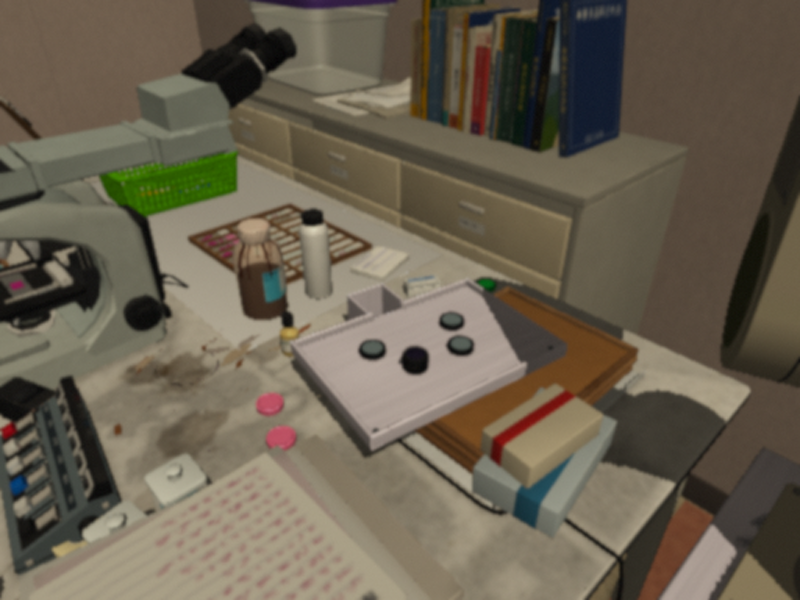

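View pics/top0.png

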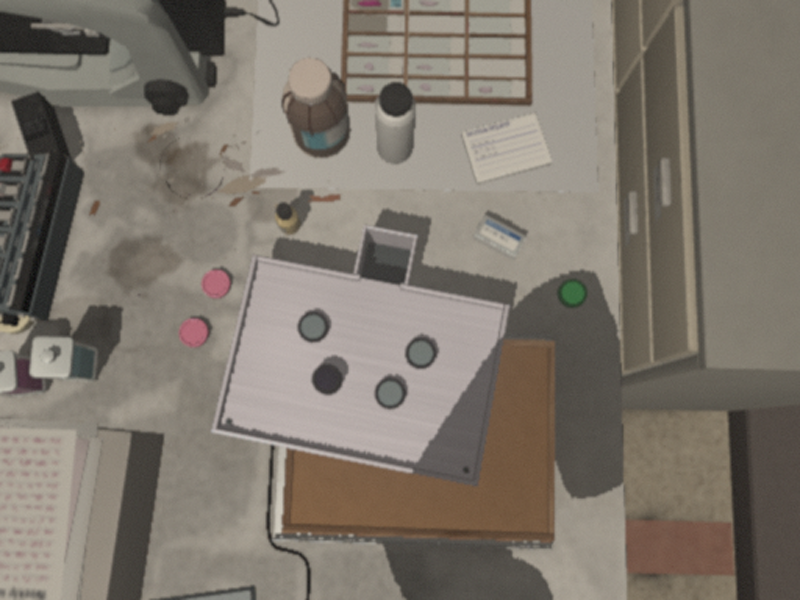

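Top view (800×600): the filters are at (313,326), (421,352) and (390,392). The loupe is at (327,378). The look-alikes are all off the tray: pink discs at (216,283) and (194,332), and a green one at (572,292). The three black-ringed discs on the deck are the ones I want. The gate and slot are at about (386,265). Next I fit the tray pose from its corners and locate the discs.

```bash
cat > fit.py <<'E'
from h import *
from scipy.optimize import least_squares
np.set_printoptions(precision=1,suppress=True)
s=1.5625
C=np.array([[0,161,70],[0,-161,70],[-221,-161,70],[-221,161,70]])
obs={'top':np.array([[257,258],[508,304],[476,484],[215,432]])/s,'scene':np.array([[293,347],[470,284],[525,368],[372,440]])/s}
def T(q,P): 
    c,s_=np.cos(q[2]),np.sin(q[2]); P=np.atleast_2d(P)
    return np.c_[q[0]+c*P[:,0]-s_*P[:,1],q[1]+s_*P[:,0]+c*P[:,1],P[:,2]]
def res(q,cams=('top','scene')): return np.concatenate([(proj(c,x)-o) for c in cams for x,o in zip(T(q,C),obs[c])])
for cams in [('top',),('scene',),('top','scene')]:
    r=least_squares(res,[660,40,-.2],loss='soft_l1',args=(cams,)); q=r.x
    print(cams,q[:2],np.degrees(q[2])); print(res(q,cams).reshape(-1,2).tolist() if len(cams)==2 else '')
rt=least_squares(res,[660,40,-.2],args=(('top',),)).x
im=snapshot('top'); g=im.copy()
big=cv2.resize(im,None,fx=4,fy=4,interpolation=cv2.INTER_CUBIC)
gray=cv2.cvtColor(im,cv2.COLOR_BGR2GRAY)
for u in [(313,326),(421,352),(390,392),(327,378)]:
    u=np.array(u)/s; x0,y0=(u-18).astype(int); w=gray[y0:y0+36,x0:x0+36]
    m=(w<125).astype(np.uint8); n,l,st,ce=cv2.connectedComponentsWithStats(m); k=l[18,18]
    if k==0: k=1+np.argmax(st[1:,4])
    uv=ce[k]+[x0,y0]; X=onz('top',uv,65); d=np.linalg.inv([[np.cos(q[2]),-np.sin(q[2])],[np.sin(q[2]),np.cos(q[2])]])@(X[:2]-q[:2])
    print('blob',uv,st[k,4],st[k,2:4],X,'tray',d)
def dr(P):
    pp=[tuple((proj('top',x)*4+2).astype(int)) for x in T(q,P)]
    for a,b in zip(pp,pp[1:]+pp[:1]): cv2.line(big,a,b,(0,0,255),1)
dr(C);dr([[0,25,58],[0,-25,58],[-6,-25,58],[-6,25,58]]);dr([[0,30,70],[60,30,70],[60,-30,70],[0,-30,70]])
x,y=500,560; cv2.imwrite('pics/fit.png',big[y:y+700,x:x+850][:600*2:1][:,:].copy() if 0 else cv2.resize(big[y:y+690,x:x+850],(739,600)))
E
python3 fit.py
```

```text
('top',) [642.8  42.1] -9.657496849562794

('scene',) [628.7  53.3] -10.108103975835204

('top', 'scene') [640.7  45. ] -9.655966838903337
[[-4.105508010201561, -1.5008625602971506], [0.45787737019435326, 0.6801118619407021], [0.8422500518744869, 2.426854357773209], [-3.7409046097990313, 1.4065109497562958], [-2.364260264506612, -4.497153298483141], [-1.3594500395807358, -5.24695546140552], [28.61701774095934, -16.616574184392874], [-0.05071092855300208, -1.891303110689023]]
blob [200.7 208.2] 344 [22 21] [583.8 123.1  65. ] tray [-69.2  67.4]
blob [269.4 224.9] 356 [22 22] [555.1  -8.2  65. ] tray [-75.5 -66.8]
blob [250.  250.3] 361 [21 22] [506.2  27.4  65. ] tray [-129.7  -39.9]
blob [210.9 240. ] 415 [23 25] [523.8 101.4  65. ] tray [-124.8   36. ]
```

View pics/fit.png

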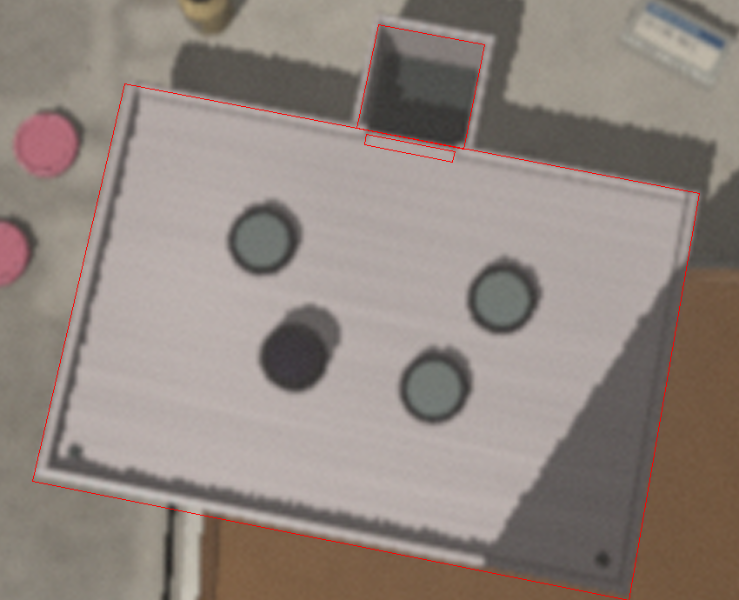

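The overlay shows the joint fit sits about 3 mm left, because the scene corner I picked was a shadow edge. The top-only fit (642.8, 42.1, -9.66°) matches the slot. Disc centres in the crop are (263,240), (502,297) and (435,387). I'll cage each disc from behind with the fingers about 20 mm apart.

```bash
cat > plan.py <<'E'
from h import *
np.set_printoptions(precision=3,suppress=True)
from scipy.spatial.transform import Rotation as Ro
Q=np.array([642.8,42.1,-9.66])
def R2(a): a=np.radians(a); return np.array([[np.cos(a),-np.sin(a)],[np.sin(a),np.cos(a)]])
def t2w(p): return Q[:2]+R2(Q[2])@np.array(p)
def w2t(p): return R2(Q[2]).T@(np.array(p)[:2]-Q[:2])
# waypoints: (disc cx, cy, heading, back-off, z); flip: push with -x side
def rows(wps,flip=False,pose=None,off=27.2):
    s=sense(); p0=np.array(s['tool_pos']) if pose is None else np.array(pose[0]); r0=s['tcp_rot'] if pose is None else pose[1]
    # nominal upright start
    Ra=Ro.from_euler('xyz',r0,degrees=True)
    for cx,cy,h,b,z in wps:
        hh=np.radians(h); p=np.array([cx,cy])-(off+b)*np.array([np.cos(hh),np.sin(hh)])
        P=np.r_[t2w(p),z]; yaw=Q[2]+h+(180 if flip else 0); Rt=Ro.from_euler('xyz',[180,0,yaw],degrees=True)
        print('dp',(Ra.inv().apply(P-p0)/200).round(3),'ang',((Ra.inv()*Rt).as_rotvec()/np.pi).round(4), 'W',P.round(1),round((yaw+180)%360-180,1))
E
python3 - <<'E'
from plan import *
s=sense(); print({k:s[k] for k in ['time','tool_pos','tcp_rot','finger_gap']})
for c,z in [((263,240),68),((502,297),68),((435,387),68),((295,356),85)]:
    uv=(np.array(c)/.8694+[500,560])/4-.375; X=onz('top',uv,z); print(uv,X,w2t(X))
rows([(-70,67,-45,14,110)]); rows([(-70,67,-45,14,110)],True)
E
```

```text
{'time': 0.85, 'tool_pos': array([ 250.56 , -545.199,  231.333]), 'tcp_rot': array([179.996,   0.   ,  24.681]), 'finger_gap': 85.42147244996649}
[200.252 208.638] [582.466 123.59   68.   ] [-73.153  70.21 ]
[268.977 225.029] [554.421  -7.282  68.   ] [-78.839 -63.512]
[249.711 250.909] [504.93   27.856  68.   ] [-133.525  -37.177]
[209.454 241.994] [518.376 102.324  85.   ] [-132.766   38.491]
dp [ 2.87  -2.526  0.606] ang [ 0.    -0.     0.441] W [561.2 153.5 110. ] -54.7
dp [ 2.87  -2.526  0.606] ang [ 0.     0.    -0.559] W [561.2 153.5 110. ] 125.3
```

Emit:
step_arm --targets '[{"dp": [0.31, -0.23, 0], "fingers": 0.765}, {"dp": [0.6, -0.45, 0], "fingers": 0.765}, {"dp": [0.9, -0.7, 0], "fingers": 0.765}, {"dp": [0.9, -0.7, 0], "fingers": 0.765}, {"dp": [0.9, -0.7, 0], "fingers": 0.765}, {"dp": [0.9, -0.7, 0], "fingers": 0.765}, {"dp": [0.9, -0.7, 0], "fingers": 0.765}, {"dp": [0.9, -0.7, 0], "fingers": 0.765}]' --newtons 20

```text
validation failed for argument at $.ta...
```

Emit:
step_arm --targets '[{"dp": [0.31, -0.23, 0], "fingers": 0.765}, {"dp": [0.6, -0.45, 0], "fingers": 0.765}, {"dp": [0.9, -0.7, 0], "fingers": 0.765}, {"dp": [0.9, -0.7, 0], "fingers": 0.765}, {"dp": [0.9, -0.7, 0], "fingers": 0.765}, {"dp": [0.9, -0.7, 0], "fingers": 0.765}, {"dp": [0.9, -0.7, 0], "fingers": 0.765}, {"dp": [0.9, -0.7, 0], "fingers": 0.765}]'

```text
validation failed for argument at $.ta...
```

```bash
python3 -c "
from plan import *
s=sense();print(s['joint_pos'],s['finger_gap'])
rows([(-79,-63.5,55,14,110)])"
```

```text
[-70.213   7.468  85.267   0.     87.261  -4.894] 85.42147244996649
dp [ 2.31  -1.737  0.607] ang [ 0.     0.    -0.115] W [525.3 -36.5 110. ] 45.3
```

Emit:
step_arm --targets '[{"angular": [0, 0, 0], "dp": [0.25, -0.19, 0], "fingers": 0.765}, {"angular": [0, 0, 0], "dp": [0.5, -0.38, 0], "fingers": 0.765}, {"angular": [0, 0, 0], "dp": [0.75, -0.57, 0], "fingers": 0.765}, {"angular": [0, 0, 0], "dp": [0.9, -0.7, 0], "fingers": 0.765}, {"angular": [0, 0, 0], "dp": [0.9, -0.7, 0], "fingers": 0.765}, {"angular": [0, 0, 0], "dp": [0.9, -0.7, 0], "fingers": 0.765}, {"angular": [0, 0, 0], "dp": [0.9, -0.7, 0], "fingers": 0.765}, {"angular": [0, 0, 0], "dp": [0.9, -0.7, 0], "fingers": 0.765}]' --newtons 20

```text
time: 1.85
tool_pos: [355.2, -343.6, 231.1]
tcp_rot: [-180.0, 0.0, 24.6]
ft_force: [0.1, -0.7, -0.3]
finger_gap: 19.9
grip_force: 0.0
```

Emit:
step_arm --targets '[{"angular": [0, 0, 0], "dp": [0.25, -0.19, 0], "fingers": 0.765}, {"angular": [0, 0, 0], "dp": [0.5, -0.38, 0], "fingers": 0.765}, {"angular": [0, 0, 0], "dp": [0.75, -0.57, 0], "fingers": 0.765}, {"angular": [0, 0, -0.05], "dp": [0.9, -0.7, 0], "fingers": 0.765}, {"angular": [0, 0, -0.115], "dp": [0.9, -0.7, 0], "fingers": 0.765}, {"angular": [0, 0, -0.115], "dp": [0.9, -0.7, 0], "fingers": 0.765}, {"angular": [0, 0, -0.115], "dp": [0.9, -0.7, 0], "fingers": 0.765}, {"angular": [0, 0, -0.115], "dp": [0.9, -0.7, 0], "fingers": 0.765}]'

```text
time: 2.85
tool_pos: [460.6, -141.1, 231.3]
tcp_rot: [-180.0, 0.0, 45.2]
ft_force: [-0.2, -0.4, -0.5]
finger_gap: 20.2
grip_force: 0.0
```

```bash
python3 -c "
from plan import *
s=sense();print(s['joint_pos'],s['finger_gap'],s['tcp_rot'])
rows([(-79,-63.5,55,14,z) for z in (110,80,61.5)])"
```

```text
[-23.138 -11.158 103.5    -0.     87.663  21.702] 20.215975382201442 [-179.995    0.002   45.16 ]
dp [ 0.599 -0.139  0.606] ang [-0.     0.    -0.001] W [525.3 -36.5 110. ] 45.3
dp [ 0.599 -0.139  0.756] ang [-0.     0.    -0.001] W [525.3 -36.5  80. ] 45.3
dp [ 0.599 -0.139  0.849] ang [-0.     0.    -0.001] W [525.3 -36.5  61.5] 45.3
```

Emit:
step_arm --targets '[{"angular": [0, 0, 0], "dp": [0.2, -0.05, 0.1], "fingers": 0.765}, {"angular": [0, 0, 0], "dp": [0.4, -0.1, 0.25], "fingers": 0.765}, {"angular": [0, 0, 0], "dp": [0.6, -0.139, 0.4], "fingers": 0.765}, {"angular": [0, 0, 0], "dp": [0.6, -0.139, 0.55], "fingers": 0.765}, {"angular": [0, 0, 0], "dp": [0.6, -0.139, 0.7], "fingers": 0.765}, {"angular": [0, 0, 0], "dp": [0.6, -0.139, 0.77], "fingers": 0.765}, {"angular": [0, 0, 0], "dp": [0.6, -0.139, 0.77], "fingers": 0.765}, {"angular": [0, 0, 0], "dp": [0.6, -0.139, 0.77], "fingers": 0.765}]'

```text
time: 3.85
tool_pos: [526.2, -35.9, 78.7]
tcp_rot: [179.9, -0.1, 45.3]
ft_force: [0.0, -0.3, -0.1]
finger_gap: 20.2
grip_force: 0.0
```

```bash
python3 -c "
from plan import *
a=snapshot('scene')[175:270,190:330];b=snapshot('top')[140:320,130:330]
cv2.imwrite('pics/c1.png',np.hstack([cv2.resize(a,(420,285)),cv2.resize(b,(317,285))]))
rows([(-79,-63.5,55,14,61.5)])"
```

```text
dp [-0.006 -0.002  0.087] ang [ 0.001 -0.001  0.   ] W [525.3 -36.5  61.5] 45.3
```

View pics/c1.png

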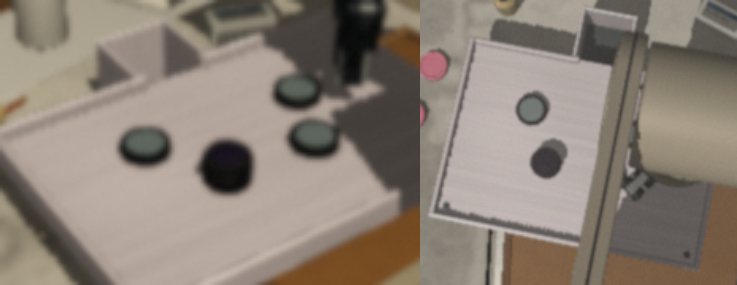

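```bash
python3 -c "
from plan import *
for X in [(554.4,-7.3,68),(504.9,27.9,68),(582.5,123.6,68),(526.2,-35.9,80)]:
    print(((proj('scene',X)-[190,175])*3))
d=(-79,-63.5,55)
rows([(*d,14,70),(*d,14,61.5),(*d,14,61.5),(*d,9,61.5),(*d,4,61.5),(-77,-60,55,0,61.5),(-72,-52,55,0,61.5),(-66.5,-43,55,0,61.5)])
"
```

```text
[296.26   81.782]
[314.16  127.906]
[145.511 135.642]
[349.278  69.466]
dp [-0.006 -0.002  0.045] ang [ 0.001 -0.001  0.   ] W [525.3 -36.5  70. ] 45.3
dp [-0.006 -0.002  0.087] ang [ 0.001 -0.001  0.   ] W [525.3 -36.5  61.5] 45.3
dp [-0.006 -0.002  0.087] ang [ 0.001 -0.001  0.   ] W [525.3 -36.5  61.5] 45.3
dp [ 0.019 -0.002  0.087] ang [ 0.001 -0.001  0.   ] W [528.8 -33.   61.5] 45.3
dp [ 0.044 -0.002  0.087] ang [ 0.001 -0.001  0.   ] W [532.3 -29.4  61.5] 45.3
dp [ 0.084 -0.003  0.087] ang [ 0.001 -0.001  0.   ] W [537.7 -23.5  61.5] 45.3
dp [ 0.131 -0.006  0.087] ang [ 0.001 -0.001  0.   ] W [544.  -16.4  61.5] 45.3
dp [ 0.183 -0.009  0.087] ang [ 0.001 -0.001  0.   ] W [550.9  -8.5  61.5] 45.3
```

The scene crop shows filter B at (298,90), with the fingertips behind it at (350,80). The disc and fingertips are offset by the same amount, so their relative positions agree. Descending and pushing.

Emit:
step_arm --targets '[{"angular": [0, 0, 0], "dp": [-0.004, 0, 0.045], "fingers": 0.765}, {"angular": [0, 0, 0], "dp": [-0.004, 0, 0.085], "fingers": 0.765}, {"angular": [0, 0, 0], "dp": [-0.004, 0, 0.085], "fingers": 0.765}, {"angular": [0, 0, 0], "dp": [0.02, 0, 0.085], "fingers": 0.765}, {"angular": [0, 0, 0], "dp": [0.044, -0.001, 0.085], "fingers": 0.765}, {"angular": [0, 0, 0], "dp": [0.084, -0.003, 0.085], "fingers": 0.765}, {"angular": [0, 0, 0], "dp": [0.131, -0.006, 0.085], "fingers": 0.765}, {"angular": [0, 0, 0], "dp": [0.183, -0.009, 0.085], "fingers": 0.765}]'

```text
time: 4.95
tool_pos: [550.2, -7.6, 60.4]
tcp_rot: [180.0, -0.0, 45.4]
ft_force: [-0.3, -0.1, 1.2]
finger_gap: 19.9
grip_force: 0.3
```

```bash
python3 -c "
from plan import *
a=snapshot('scene')[175:270,190:330]
cv2.imwrite('pics/c2.png',cv2.resize(a,(560,380)))
z=61.5
rows([(-62,-36,55,0,z),(-57,-27,55,0,z),(-52.5,-18,50,0,z),(-48,-10,43,0,z),(-44,-4,34,0,z),(-41,-1,24,0,z),(-38,0,14,0,z),(-35,0,4,0,z)])
print(sense()['tcp_rot'],sense()['tool_pos'])
"
```

```text
dp [ 0.035  0.004 -0.005] ang [ 0. -0.  0.] W [556.5  -2.3  61.5] 45.3
dp [ 0.086 -0.001 -0.005] ang [ 0. -0.  0.] W [563.    5.7  61.5] 45.3
dp [ 0.137 -0.02  -0.005] ang [ 0.    -0.     0.028] W [567.3  15.6  61.5] 40.3
dp [ 0.185 -0.041 -0.005] ang [ 0.    -0.     0.067] W [571.1  25.3  61.5] 33.3
dp [ 0.227 -0.062 -0.005] ang [ 0.    -0.     0.117] W [574.   34.3  61.5] 24.3
dp [ 0.258 -0.08  -0.004] ang [ 0.    -0.     0.173] W [575.9  41.3  61.5] 14.3
dp [ 0.285 -0.09  -0.004] ang [ 0.    -0.     0.228] W [578.2  46.4  61.5] 4.3
dp [ 0.311 -0.094 -0.004] ang [-0.    -0.     0.284] W [581.2  50.7  61.5] -5.7
[179.977  -0.061  45.404] [550.981  -6.739  60.556]
```

View pics/c2.png

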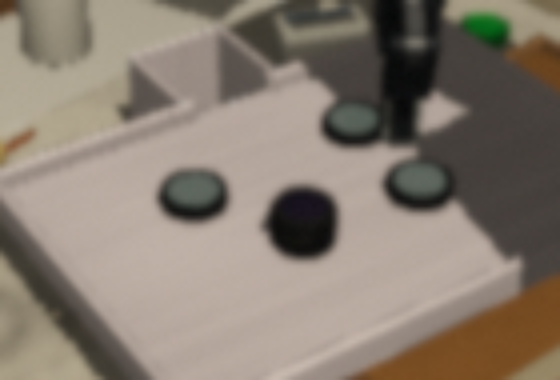

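The disc at (352,122) is in contact with the fingers and moving. Continuing with the curve towards the gate line.

Emit:
step_arm --targets '[{"angular": [0, 0, 0], "dp": [0.035, 0.002, -0.004], "fingers": 0.765}, {"angular": [0, 0, 0], "dp": [0.086, -0.001, -0.004], "fingers": 0.765}, {"angular": [0, 0, 0.028], "dp": [0.137, -0.02, -0.004], "fingers": 0.765}, {"angular": [0, 0, 0.067], "dp": [0.185, -0.041, -0.004], "fingers": 0.765}, {"angular": [0, 0, 0.117], "dp": [0.227, -0.062, -0.004], "fingers": 0.765}, {"angular": [0, 0, 0.173], "dp": [0.258, -0.08, -0.004], "fingers": 0.765}, {"angular": [0, 0, 0.228], "dp": [0.285, -0.09, -0.004], "fingers": 0.765}, {"angular": [0, 0, 0.284], "dp": [0.311, -0.094, -0.004], "fingers": 0.765}]'

```text
time: 6.0
tool_pos: [580.3, 49.9, 61.1]
tcp_rot: [-180.0, 0.0, -6.1]
ft_force: [0.3, -0.3, 0.3]
finger_gap: 19.8
grip_force: 0.1
```

```bash
python3 -c "
from plan import *
a=snapshot('scene')[175:270,190:330]
cv2.imwrite('pics/c3.png',cv2.resize(a,(560,380)))
z=61.5
rows([(-34,0,0,0,z)]+[(x,0,0,0,z) for x in (-27,-20,-13,-6,0,5,8)])
print(sense()['tcp_rot'],sense()['tool_pos'])
for x in (-35,5): print((proj('scene',[*t2w((x,0)),68])-[190,175])*4)
"
```

```text
dp [ 0.008 -0.011 -0.002] ang [-0.    -0.     0.017] W [582.5  52.4  61.5] -9.7
dp [ 0.043 -0.009 -0.002] ang [-0.    -0.     0.017] W [589.4  51.2  61.5] -9.7
dp [ 0.078 -0.007 -0.002] ang [-0.    -0.     0.017] W [596.3  50.   61.5] -9.7
dp [ 0.113 -0.005 -0.002] ang [-0.    -0.     0.017] W [603.2  48.8  61.5] -9.7
dp [ 0.148 -0.004 -0.002] ang [-0.    -0.     0.017] W [610.1  47.7  61.5] -9.7
dp [ 0.178 -0.002 -0.002] ang [-0.    -0.     0.017] W [616.   46.7  61.5] -9.7
dp [ 0.203 -0.001 -0.002] ang [-0.    -0.     0.017] W [620.9  45.8  61.5] -9.7
dp [ 0.218  0.    -0.002] ang [-0.    -0.     0.017] W [623.9  45.3  61.5] -9.7
[-179.974   -0.019   -6.573] [580.58   50.355  61.145]
[262.487 107.936]
[225.555  77.048]
```

View pics/c3.png

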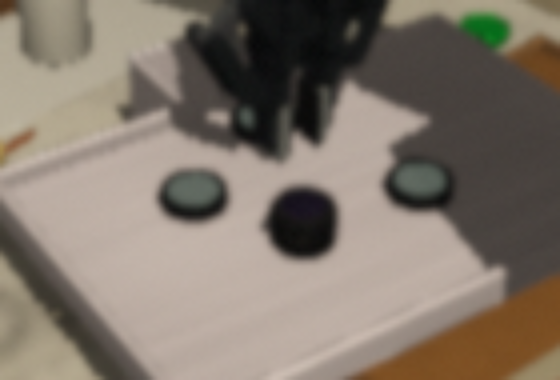

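The disc is nested ahead of the fingers near (250,118), on the gate line. Pushing it through.

Emit:
step_arm --targets '[{"angular": [0, 0, 0.017], "dp": [0.01, -0.01, -0.002], "fingers": 0.765}, {"angular": [0, 0, 0.017], "dp": [0.043, -0.009, -0.002], "fingers": 0.765}, {"angular": [0, 0, 0.017], "dp": [0.078, -0.007, -0.002], "fingers": 0.765}, {"angular": [0, 0, 0.017], "dp": [0.113, -0.005, -0.002], "fingers": 0.765}, {"angular": [0, 0, 0.017], "dp": [0.148, -0.004, -0.002], "fingers": 0.765}, {"angular": [0, 0, 0.017], "dp": [0.178, -0.002, -0.002], "fingers": 0.765}, {"angular": [0, 0, 0.017], "dp": [0.203, -0.001, -0.002], "fingers": 0.765}, {"angular": [0, 0, 0.017], "dp": [0.218, 0, -0.002], "fingers": 0.765}]'

```text
time: 7.05
tool_pos: [623.7, 44.9, 61.6]
tcp_rot: [-180.0, -0.0, -8.8]
ft_force: [-0.6, -0.3, 0.9]
finger_gap: 19.8
grip_force: 0.2
```

```bash
python3 -c "
from plan import *
z=61.5
d=(-133.5,-37.2,28)
rows([(8,0,0,20,z),(8,0,0,30,100),(-80,-5,10,30,100),(*d,14,100)])
print(sense()['tcp_rot'],sense()['tool_pos'])
"
```

```text
dp [-0.1   -0.004  0.   ] ang [-0.    -0.     0.005] W [604.2  48.7  61.5] -9.7
dp [-0.15  -0.004 -0.192] ang [-0.    -0.     0.005] W [594.3  50.4 100. ] -9.7
dp [-0.586  0.064 -0.192] ang [-0.    -0.    -0.051] W [505.9  50.3 100. ] 0.3
dp [-0.757  0.269 -0.192] ang [ 0.    -0.    -0.151] W [465.8  14.9 100. ] 18.3
[-179.999   -0.005   -8.796] [623.714  44.896  61.569]
```

Emit:
step_arm --targets '[{"angular": [0, 0, 0], "dp": [-0.05, 0, 0], "fingers": 0.765}, {"angular": [0, 0, 0], "dp": [-0.1, 0, -0.1], "fingers": 0.765}, {"angular": [0, 0, 0], "dp": [-0.2, 0, -0.19], "fingers": 0.765}, {"angular": [0, 0, -0.05], "dp": [-0.45, 0.06, -0.19], "fingers": 0.765}, {"angular": [0, 0, -0.1], "dp": [-0.65, 0.16, -0.19], "fingers": 0.765}, {"angular": [0, 0, -0.151], "dp": [-0.757, 0.269, -0.19], "fingers": 0.765}, {"angular": [0, 0, -0.151], "dp": [-0.757, 0.269, -0.19], "fingers": 0.765}, {"angular": [0, 0, -0.151], "dp": [-0.757, 0.269, -0.19], "fingers": 0.765}]'

```text
time: 8.05
tool_pos: [465.8, 15.2, 99.8]
tcp_rot: [180.0, -0.1, 18.2]
ft_force: [0.6, 0.9, 0.8]
finger_gap: 19.8
grip_force: 0.0
```

```bash
python3 -c "
from plan import *
a=snapshot('scene')[175:270,190:330];b=snapshot('top')[140:320,130:330]
cv2.imwrite('pics/c4.png',np.hstack([cv2.resize(a,(480,326)),cv2.resize(b,(316,326))]))
z=61.5
d=(-133.5,-37.2,28)
rows([(*d,14,80),(*d,14,z),(*d,14,z),(*d,7,z),(*d,2,z),(-127,-33.5,28,0,z),(-118,-29,28,0,z),(-109,-24,28,0,z)])
print(sense()['tcp_rot'],sense()['tool_pos'])
"
```

```text
dp [-0.002  0.002  0.099] ang [ 0. -0. -0.] W [465.8  14.9  80. ] 18.3
dp [-0.002  0.002  0.191] ang [ 0. -0. -0.] W [465.8  14.9  61.5] 18.3
dp [-0.002  0.002  0.191] ang [ 0. -0. -0.] W [465.8  14.9  61.5] 18.3
dp [0.033 0.002 0.191] ang [ 0. -0. -0.] W [472.5  17.1  61.5] 18.3
dp [0.058 0.002 0.191] ang [ 0. -0. -0.] W [477.2  18.6  61.5] 18.3
dp [0.105 0.001 0.191] ang [ 0. -0. -0.] W [486.2  21.8  61.5] 18.3
dp [0.155 0.002 0.191] ang [ 0. -0. -0.] W [495.8  24.8  61.5] 18.3
dp [0.207 0.001 0.191] ang [ 0. -0. -0.] W [505.5  28.2  61.5] 18.3
[179.995  -0.045  18.314] [466.142  15.313  99.746]
```

View pics/c4.png

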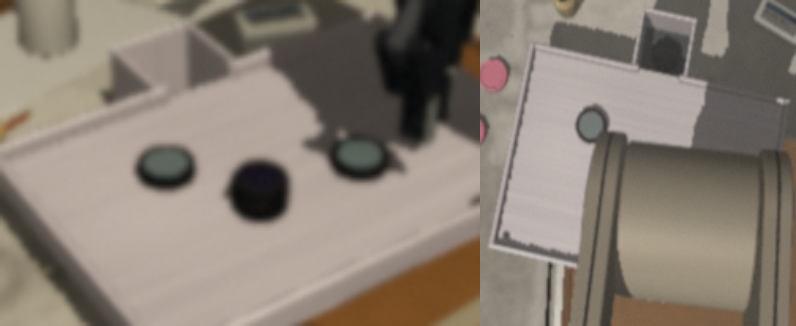

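Filter B is gone from the deck, and in the top crop it lies in the slot at (665,50). Filter C at (360,158) and the loupe have not moved. Next is C.

Emit:
step_arm --targets '[{"angular": [0, 0, 0], "dp": [0, 0, 0.1], "fingers": 0.765}, {"angular": [0, 0, 0], "dp": [0, 0, 0.19], "fingers": 0.765}, {"angular": [0, 0, 0], "dp": [0, 0.002, 0.19], "fingers": 0.765}, {"angular": [0, 0, 0], "dp": [0.033, 0.002, 0.19], "fingers": 0.765}, {"angular": [0, 0, 0], "dp": [0.058, 0.002, 0.19], "fingers": 0.765}, {"angular": [0, 0, 0], "dp": [0.105, 0.002, 0.19], "fingers": 0.765}, {"angular": [0, 0, 0], "dp": [0.155, 0.002, 0.19], "fingers": 0.765}, {"angular": [0, 0, 0], "dp": [0.207, 0.001, 0.19], "fingers": 0.765}]'

```text
time: 9.15
tool_pos: [505.7, 28.0, 61.6]
tcp_rot: [180.0, -0.0, 18.4]
ft_force: [-0.2, -0.9, 0.3]
finger_gap: 20.1
grip_force: 0.4
```

```bash
python3 -c "
from plan import *
z=61.5
rows([(-99,-19,28,0,z),(-89,-14,28,0,z),(-79,-9,26,0,z),(-69,-5,22,0,z),(-60,-2,16,0,z),(-51,0,8,0,z),(-43,0,2,0,z),(-34,0,0,0,z)])
print(sense()['tcp_rot'],sense()['tool_pos'])
"
```

```text
dp [0.055 0.    0.001] ang [ 0. -0.  0.] W [516.2  31.4  61.5] 18.3
dp [0.111 0.002 0.001] ang [ 0. -0.  0.] W [526.9  34.7  61.5] 18.3
dp [ 0.167 -0.001  0.001] ang [ 0.    -0.     0.011] W [537.3  38.8  61.5] 16.3
dp [ 0.221 -0.005  0.001] ang [ 0.    -0.     0.034] W [547.4  42.9  61.5] 12.3
dp [ 0.27  -0.011  0.001] ang [ 0.    -0.     0.067] W [556.3  47.2  61.5] 6.3
dp [ 0.32  -0.017  0.001] ang [ 0.    -0.     0.111] W [565.3  51.4  61.5] -1.7
dp [ 0.361 -0.011  0.001] ang [ 0.    -0.     0.145] W [573.5  52.9  61.5] -7.7
dp [0.402 0.006 0.001] ang [ 0.    -0.     0.156] W [582.5  52.4  61.5] -9.7
[179.994  -0.015  18.381] [505.733  28.042  61.648]
```

Emit:
step_arm --targets '[{"angular": [0, 0, 0], "dp": [0.055, 0, 0], "fingers": 0.765}, {"angular": [0, 0, 0], "dp": [0.111, 0.001, 0], "fingers": 0.765}, {"angular": [0, 0, 0.011], "dp": [0.167, -0.001, 0], "fingers": 0.765}, {"angular": [0, 0, 0.034], "dp": [0.221, -0.005, 0], "fingers": 0.765}, {"angular": [0, 0, 0.067], "dp": [0.27, -0.011, 0], "fingers": 0.765}, {"angular": [0, 0, 0.111], "dp": [0.32, -0.017, 0], "fingers": 0.765}, {"angular": [0, 0, 0.145], "dp": [0.361, -0.011, 0], "fingers": 0.765}, {"angular": [0, 0, 0.156], "dp": [0.402, 0.006, 0], "fingers": 0.765}]'

```text
time: 10.15
tool_pos: [582.1, 52.3, 61.3]
tcp_rot: [-180.0, 0.0, -9.7]
ft_force: [-0.4, 0.3, 0.8]
finger_gap: 20.0
grip_force: 0.4
```

```bash
python3 -c "
from plan import *
z=61.5
a=snapshot('scene')[175:270,190:330]
cv2.imwrite('pics/c5.png',cv2.resize(a,(560,380)))
rows([(x,0,0,0,z) for x in (-32,-27,-20,-13,-6,0,5,8)])
print(sense()['tcp_rot'],sense()['tool_pos'])
"
```

```text
dp [ 0.006 -0.001  0.001] ang [-0.    -0.    -0.001] W [584.4  52.   61.5] -9.7
dp [ 0.031 -0.001  0.001] ang [-0.    -0.    -0.001] W [589.4  51.2  61.5] -9.7
dp [ 0.066 -0.001  0.001] ang [-0.    -0.    -0.001] W [596.3  50.   61.5] -9.7
dp [ 0.101 -0.001  0.001] ang [-0.    -0.    -0.001] W [603.2  48.8  61.5] -9.7
dp [ 0.136 -0.001  0.001] ang [-0.    -0.    -0.001] W [610.1  47.7  61.5] -9.7
dp [ 0.166 -0.001  0.001] ang [-0.    -0.    -0.001] W [616.   46.7  61.5] -9.7
dp [ 0.191 -0.001  0.001] ang [-0.    -0.    -0.001] W [620.9  45.8  61.5] -9.7
dp [ 0.206 -0.001  0.001] ang [-0.    -0.    -0.001] W [623.9  45.3  61.5] -9.7
[-179.989   -0.06    -9.783] [583.14   52.064  61.613]
```

View pics/c5.png

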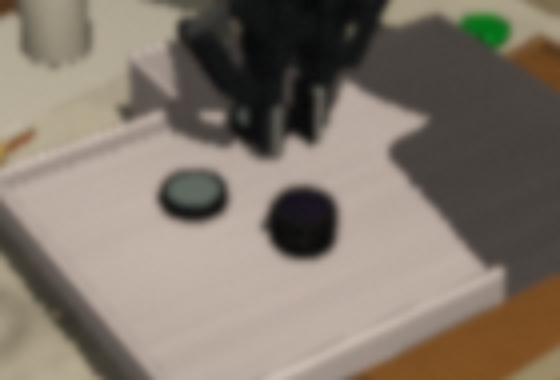

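C is ahead of the fingers near (240,120), in the same position B had. Pushing it through.

Emit:
step_arm --targets '[{"angular": [0, 0, 0], "dp": [0.005, -0.001, 0], "fingers": 0.765}, {"angular": [0, 0, 0], "dp": [0.031, -0.001, 0], "fingers": 0.765}, {"angular": [0, 0, 0], "dp": [0.066, -0.001, 0], "fingers": 0.765}, {"angular": [0, 0, 0], "dp": [0.101, -0.001, 0], "fingers": 0.765}, {"angular": [0, 0, 0], "dp": [0.136, -0.001, 0], "fingers": 0.765}, {"angular": [0, 0, 0], "dp": [0.166, -0.001, 0], "fingers": 0.765}, {"angular": [0, 0, 0], "dp": [0.191, -0.001, 0], "fingers": 0.765}, {"angular": [0, 0, 0], "dp": [0.206, -0.001, 0], "fingers": 0.765}]'

```text
time: 11.2
tool_pos: [622.5, 45.2, 61.5]
tcp_rot: [-180.0, 0.0, -9.7]
ft_force: [-1.0, 0.6, 1.0]
finger_gap: 20.0
grip_force: 0.3
```

```bash
python3 -c "
from plan import *
d=(-73,70,-48)
rows([(8,0,0,20,61.5),(8,0,0,30,110)]);rows([(*d,14,110),(*d,14,61.5)],True)
print(sense()['joint_pos'])
"
```

```text
dp [-0.093 -0.002  0.   ] ang [-0.  0. -0.] W [604.2  48.7  61.5] -9.7
dp [-0.143 -0.002 -0.242] ang [-0.  0. -0.] W [594.3  50.4 110. ] -9.7
dp [-0.4   -0.504 -0.242] ang [-0.    -0.    -0.734] W [560.5 158.2 110. ] 122.3
dp [-0.4   -0.504  0.   ] ang [-0.    -0.    -0.734] W [560.5 158.2  61.5] 122.3
[-0.551 18.973 90.304  0.002 70.725 99.147]
```

Emit:
step_arm --targets '[{"angular": [0, 0, 0], "dp": [-0.05, 0, 0], "fingers": 0.765}, {"angular": [0, 0, 0], "dp": [-0.1, 0, -0.12], "fingers": 0.765}, {"angular": [0, 0, -0.05], "dp": [-0.15, -0.05, -0.24], "fingers": 0.765}, {"angular": [0, 0, -0.1], "dp": [-0.25, -0.2, -0.24], "fingers": 0.765}, {"angular": [0, 0, -0.15], "dp": [-0.35, -0.35, -0.24], "fingers": 0.765}, {"angular": [0, 0, -0.2], "dp": [-0.4, -0.504, -0.24], "fingers": 0.765}, {"angular": [0, 0, -0.25], "dp": [-0.4, -0.504, -0.24], "fingers": 0.765}, {"angular": [0, 0, -0.3], "dp": [-0.4, -0.504, -0.24], "fingers": 0.765}]'

```text
time: 12.2
tool_pos: [559.3, 158.8, 109.4]
tcp_rot: [-180.0, 0.0, 44.7]
ft_force: [0.5, -0.9, -0.4]
finger_gap: 19.9
grip_force: 0.0
```

Emit:
step_arm --targets '[{"angular": [0, 0, -0.05], "dp": [0, 0, 0], "fingers": 0.765}, {"angular": [0, 0, -0.1], "dp": [0, 0, 0], "fingers": 0.765}, {"angular": [0, 0, -0.15], "dp": [0, 0, 0], "fingers": 0.765}, {"angular": [0, 0, -0.2], "dp": [0, 0, 0], "fingers": 0.765}, {"angular": [0, 0, -0.25], "dp": [0, 0, 0], "fingers": 0.765}, {"angular": [0, 0, -0.3], "dp": [0, 0, 0], "fingers": 0.765}, {"angular": [0, 0, -0.35], "dp": [0, 0, 0], "fingers": 0.765}, {"angular": [0, 0, -0.4], "dp": [0, 0, 0], "fingers": 0.765}]'

```text
time: 13.2
tool_pos: [559.4, 158.2, 109.3]
tcp_rot: [-180.0, -0.0, 116.6]
ft_force: [0.2, -0.5, -0.1]
finger_gap: 20.2
grip_force: 0.0
```

```bash
python3 -c "
from plan import *
d=(-73,70,-48);z=61.5
a=snapshot('scene')[175:270,190:330];b=snapshot('top')[140:320,130:330]
cv2.imwrite('pics/c6.png',np.hstack([cv2.resize(a,(480,326)),cv2.resize(b,(316,326))]))
rows([(*d,14,85),(*d,14,z),(*d,14,z),(*d,8,z),(*d,3,z),(-70,66,-48,0,z),(-64,58,-48,0,z),(-58,50,-48,0,z)],True)
"
```

```text
dp [-0.002  0.005  0.122] ang [-0.    -0.    -0.033] W [560.5 158.2  85. ] 122.3
dp [-0.002  0.005  0.239] ang [-0.    -0.    -0.033] W [560.5 158.2  61.5] 122.3
dp [-0.002  0.005  0.239] ang [-0.    -0.    -0.033] W [560.5 158.2  61.5] 122.3
dp [-0.032  0.008  0.239] ang [-0.    -0.    -0.033] W [563.8 153.1  61.5] 122.3
dp [-0.057  0.01   0.239] ang [-0.    -0.    -0.033] W [566.4 148.9  61.5] 122.3
dp [-0.097  0.012  0.239] ang [-0.    -0.    -0.033] W [570.3 141.9  61.5] 122.3
dp [-0.147  0.013  0.239] ang [-0.    -0.    -0.033] W [574.9 133.   61.5] 122.3
dp [-0.197  0.014  0.239] ang [-0.    -0.    -0.033] W [579.5 124.1  61.5] 122.3
```

View pics/c6.png

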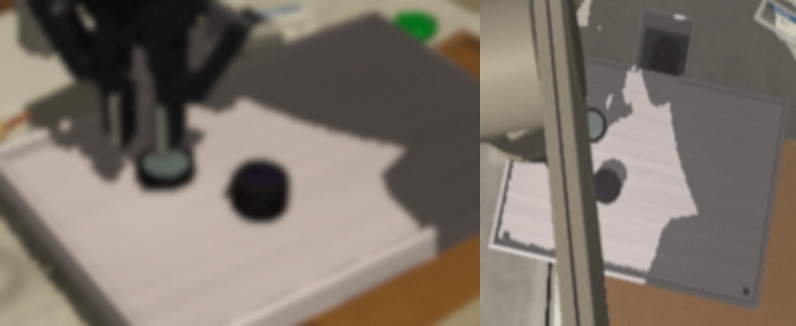

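C has dropped too: the deck holds only A at (165,163) and the loupe, and the slot at (665,48) contains discs. Next is A.

Emit:
step_arm --targets '[{"angular": [0, 0, -0.033], "dp": [0, 0.005, 0.12], "fingers": 0.765}, {"angular": [0, 0, -0.033], "dp": [0, 0.005, 0.238], "fingers": 0.765}, {"angular": [0, 0, -0.033], "dp": [0, 0.005, 0.238], "fingers": 0.765}, {"angular": [0, 0, -0.033], "dp": [-0.032, 0.008, 0.238], "fingers": 0.765}, {"angular": [0, 0, -0.033], "dp": [-0.057, 0.01, 0.238], "fingers": 0.765}, {"angular": [0, 0, -0.033], "dp": [-0.097, 0.012, 0.238], "fingers": 0.765}, {"angular": [0, 0, -0.033], "dp": [-0.147, 0.013, 0.238], "fingers": 0.765}, {"angular": [0, 0, -0.033], "dp": [-0.197, 0.014, 0.238], "fingers": 0.765}]'

```text
time: 14.3
tool_pos: [580.7, 123.3, 62.1]
tcp_rot: [180.0, 0.0, 122.2]
ft_force: [0.1, 0.5, 0.8]
finger_gap: 20.4
grip_force: 0.4
```

```bash
python3 -c "
from plan import *
z=61.5
rows([(-54,44,-51,0,z),(-50,36,-54,0,z),(-47,27,-54,0,z),(-44.5,18,-50,0,z),(-42,10,-43,0,z),(-39.5,4,-34,0,z),(-37.5,1,-24,0,z),(-36,0,-14,0,z)],True)
s=sense();print(s['tcp_rot'],s['tool_pos'])
"
```

```text
dp [-0.029 -0.001  0.003] ang [0.    0.    0.016] W [583.6 118.2  61.5] 119.3
dp [-0.073 -0.006  0.003] ang [0.    0.    0.033] W [587.5 110.4  61.5] 116.3
dp [-0.116 -0.025  0.003] ang [0.    0.    0.033] W [588.9 101.   61.5] 116.3
dp [-0.158 -0.055  0.003] ang [0.    0.    0.011] W [588.2  90.8  61.5] 120.3
dp [-0.196 -0.089  0.003] ang [ 0.     0.    -0.028] W [586.6  80.6  61.5] 127.3
dp [-0.23  -0.121  0.003] ang [ 0.     0.    -0.078] W [584.9  71.4  61.5] 136.3
dp [-0.256 -0.146  0.003] ang [ 0.     0.    -0.134] W [583.4  64.5  61.5] 146.3
dp [-0.276 -0.164  0.003] ang [ 0.    0.   -0.19] W [582.4  59.1  61.5] 156.3
[179.988   0.005 122.228] [580.723 123.328  62.066]
```

Emit:
step_arm --targets '[{"angular": [0, 0, 0.016], "dp": [-0.029, -0.001, 0.002], "fingers": 0.765}, {"angular": [0, 0, 0.033], "dp": [-0.073, -0.006, 0.002], "fingers": 0.765}, {"angular": [0, 0, 0.033], "dp": [-0.116, -0.025, 0.002], "fingers": 0.765}, {"angular": [0, 0, 0.011], "dp": [-0.158, -0.055, 0.002], "fingers": 0.765}, {"angular": [0, 0, -0.028], "dp": [-0.196, -0.089, 0.002], "fingers": 0.765}, {"angular": [0, 0, -0.078], "dp": [-0.23, -0.121, 0.002], "fingers": 0.765}, {"angular": [0, 0, -0.134], "dp": [-0.256, -0.146, 0.002], "fingers": 0.765}, {"angular": [0, 0, -0.19], "dp": [-0.276, -0.164, 0.002], "fingers": 0.765}]'

```text
time: 15.3
tool_pos: [581.9, 58.9, 61.4]
tcp_rot: [-180.0, -0.0, 156.8]
ft_force: [-0.0, 0.6, -0.4]
finger_gap: 19.9
grip_force: 0.0
```

```bash
python3 -c "
from plan import *
z=61.5
rows([(-35,0,-5,0,z),(-33,0,0,0,z)]+[(x,0,0,0,z) for x in (-27,-19,-11,-4,3,8)],True)
snapshot('scene')
for r in pinpoint('scene','filter_1_center'): 
  X=onz('scene',r['at'],63); print(r['at'],r['conf'],w2t(X))
s=sense();print(s['tcp_rot'],s['tool_pos'])
"
```

```text
dp [-0.009 -0.018 -0.001] ang [-0.    -0.    -0.047] W [582.   54.9  61.5] 165.3
dp [-0.021 -0.028 -0.001] ang [-0.    -0.    -0.075] W [583.5  52.2  61.5] 170.3
dp [-0.05  -0.021 -0.001] ang [-0.    -0.    -0.075] W [589.4  51.2  61.5] 170.3
dp [-0.089 -0.011 -0.001] ang [-0.    -0.    -0.075] W [597.3  49.9  61.5] 170.3
dp [-0.127 -0.002 -0.001] ang [-0.    -0.    -0.075] W [605.1  48.5  61.5] 170.3
dp [-0.162  0.006 -0.001] ang [-0.    -0.    -0.075] W [612.   47.3  61.5] 170.3
dp [-0.196  0.014 -0.001] ang [-0.    -0.    -0.075] W [618.9  46.2  61.5] 170.3
dp [-0.22   0.02  -0.001] ang [-0.    -0.    -0.075] W [623.9  45.3  61.5] 170.3
[171.0, 257.2] 0.77 [-96.084 236.629]
[255.9, 203.3] 0.62 [-33.79   -1.597]
[179.1, 281.3] 0.53 [-162.728  249.263]
[-179.978   -0.012  156.597] [581.841  58.806  61.393]
```

Emit:
step_arm --targets '[{"angular": [0, 0, -0.047], "dp": [-0.009, -0.018, -0.001], "fingers": 0.765}, {"angular": [0, 0, -0.075], "dp": [-0.021, -0.028, -0.001], "fingers": 0.765}, {"angular": [0, 0, -0.075], "dp": [-0.05, -0.021, -0.001], "fingers": 0.765}, {"angular": [0, 0, -0.075], "dp": [-0.089, -0.011, -0.001], "fingers": 0.765}, {"angular": [0, 0, -0.075], "dp": [-0.127, -0.002, -0.001], "fingers": 0.765}, {"angular": [0, 0, -0.075], "dp": [-0.162, 0.006, -0.001], "fingers": 0.765}, {"angular": [0, 0, -0.075], "dp": [-0.196, 0.014, -0.001], "fingers": 0.765}, {"angular": [0, 0, -0.075], "dp": [-0.22, 0.02, -0.001], "fingers": 0.765}]'

```text
time: 16.4
tool_pos: [624.4, 45.9, 61.7]
tcp_rot: [180.0, -0.0, 169.9]
ft_force: [-0.7, 0.0, 0.6]
finger_gap: 20.3
grip_force: 0.0
```

Emit:
step_arm --targets '[{"angular": [0, 0, 0], "dp": [0, 0, 0], "fingers": 0.765}, {"angular": [0, 0, 0], "dp": [0.05, 0, 0], "fingers": 0.765}, {"angular": [0, 0, 0], "dp": [0.1, 0, -0.12], "fingers": 0.765}, {"angular": [0, 0, 0], "dp": [0.15, 0, -0.3], "fingers": 0.765}, {"angular": [0, 0, 0], "dp": [0.3, 0, -0.6], "fingers": 0.765}, {"angular": [0, 0, 0], "dp": [0.6, 0, -0.8], "fingers": 0.765}, {"angular": [0, 0, 0], "dp": [0.9, 0, -0.8], "fingers": 0.765}, {"angular": [0, 0, 0], "dp": [0.9, 0, -0.8], "fingers": 0.765}]'

```text
time: 17.4
tool_pos: [443.2, 78.1, 221.8]
tcp_rot: [180.0, 0.0, 170.0]
ft_force: [-0.5, -0.2, -0.4]
finger_gap: 19.9
grip_force: 0.0
```

```bash
python3 -c "
from plan import *
a=snapshot('scene')[150:270,170:330];b=snapshot('top')[120:300,130:330]
cv2.imwrite('pics/c7.png',np.hstack([cv2.resize(a,(400,300)),cv2.resize(b,(333,300))]))
"
```

```text
(no output)
```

View pics/c7.png

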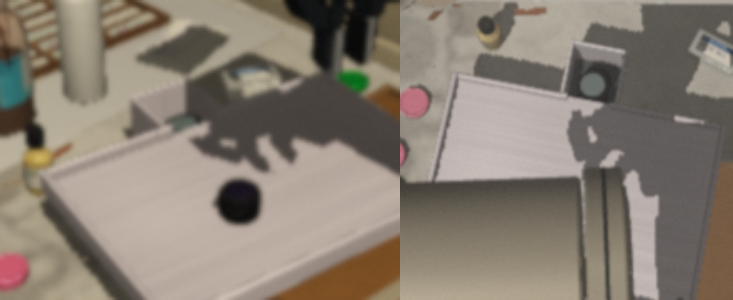

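The deck now holds only the loupe. In the top crop the last disc is in the slot at (592,83), but it also shows through the gate in the scene crop at (182,123), so I'll triangulate its height.

```bash
python3 -c "
from plan import *
for l in ('filter_1_center',):
  for c in ('scene','top'):
    for r in pinpoint(c,l): print(c,np.array(r['at']),round(r['conf'],2))
    for r in masks_of(c,l): 
      m=np.array(r['pixels']);ys,xs=np.where(m); print(' m',np.array(r['at']),xs.min(),xs.max(),ys.min(),ys.max(),m.sum(),round(r['conf'],2))
o1,d1=ray('top',(245.3,169.8))
for v in (199.2,196.2):
  o2,d2=ray('scene',(242.8,v)); A=np.c_[d1,-d2]; k=np.linalg.lstsq(A,o2-o1,rcond=None)[0]
  a,b=o1+k[0]*d1,o2+k[1]*d2; print(a,b,w2t(a))
for z in (14,34,58): print(z,proj('scene',[*t2w((30,0)),z]),proj('top',[*t2w((30,0)),z]))
g=snapshot('top')[155:182,230:262]; print(cv2.cvtColor(g,cv2.COLOR_BGR2GRAY)[::2,::2])
"
```

```text
scene [178.7 280. ] 0.67
scene [243.7 198.1] 0.57
scene [169.4 257.1] 0.45
 m [171.5 261.6] 164 181 252 265 196 0.7
 m [270.7 220.2] 186 362 179 286 10784 0.58
 m [179.1 280. ] 171 189 273 287 214 0.55
top [245.5 169. ] 0.82
top [120.6 212.3] 0.73
top [139.3 179.3] 0.63
top [245.8 174.7] 0.6
 m [241.3 169.4] 236 254 162 180 291 0.76
 m [121.2 212.7] 115 133 204 220 256 0.74
 m [140.7 181.3] 129 147 172 190 284 0.5
[665.202  40.431  45.367] [663.752  39.12   45.016] [22.365  2.113]
[663.017  40.297  54.884] [662.591  39.911  54.781] [20.233  1.615]
14 [241.369 207.71 ] [247.169 169.859]
34 [241.203 201.167] [247.125 167.61 ]
58 [240.998 193.107] [247.071 164.79 ]
[[167 121  77  69  69  99 127 131 129 131 130 132 133 134 135 134]
 [173 111  74  60  59  79  86  88  76  72  72  83 101 109 128 135]
 [167  91  70  59  59  77  80  71  53  53  58  56  58  62  70  95]
 [163  82  66  59  60  80  68  50  50  49  47  49  55  54  55  55]
 [142  79  61  60  65  71  59  66  70  60  50  48  48  53  56  53]
 [118  80  64  63  56  77  99 109 111 105  80  53  45  55  56  59]
 [108  71  60  57  60 106 113 112 113 110 109  70  47  50  59  61]
 [ 91  68  59  56  83 111 112 110 112 111 110  93  46  46  58  67]
 [ 83  64  61  52  90 113 110 110 113 112 112  98  51  49  60  70]
 [ 80  60  59  57  80 110 110 111 110 111 112  81  46  51  57  75]
 [ 89  58  58  54  56  92 110 112 114 109  92  55  44  52  54  85]
 [128  93  75  58  47  53  75  86  88  76  58  44  44  52  55  86]
 [154 174 163 157 141 109  90  73  54  46  43  44  48  57  58  89]
 [177 178 177 178 177 177 176 167 156 143  98  60  58  69  77  87]]
```

The disc is flat and round, centred about 23–26 mm past the gate edge. Its height fits the top of a three-disc stack, below deck level, so all three are in the slot.

```bash
python3 -c "
from bench import *
print(hand_in())"
```

```text
the job is handed in; nothing more can be done
None
```

I pushed all three filters through the gate one at a time and handed the job in at about 18 s. From the pictures they lie stacked in the slot, and the loupe, oil bottle and cover-glass box look to be where they stood; the hand-in gave no verdict.

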